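# Seal the loaded anaerobic jar

## Task

The anaerobic jar is loaded with culture plates, but its lid still stands proud on the O-ring and both clips are open. Using only the fingertips, press the lid fully home, then flip the lever of each of its two clips down past centre so that it snaps flat against the side of the jar. Grasp and lift nothing, keep the jar standing about where it is, and do not disturb the things around it.

Things in the scene. Friction and masses are not known exactly. Their poses are not given: they have to be found in the camera images.
- jar: Clear round anaerobic jar, loose on the worktop, about 1.6 kg with its contents (hidden variation about 20 %). Wall 112 mm in diameter, neck 122 mm; rim 140 mm above the worktop. Origin: centre of the underside, z up. Two steel clips sit on the neck on opposite sides: clip a at the jar's +y, clip b at its -y; they work in the jar's y-z plane. The lid's grey flange is 124 mm in diameter and 11 mm thick.
- lid (a joint): Downward travel of the lid in the jar's mouth (m): 0 = stands 6 mm proud, 0.006 = home on its seat with no gap. Its O-ring resists with about 8 N, and it stays where it is pushed.
- lid_top (a point): Centre of the flat top (39 mm across) of the raised boss in the middle of the lid, the place to press; it lies 9 mm above the lid's flange and 161 mm above the jar's underside when the lid is home.
- clip_a (a joint): Angle of the lever of clip a (rad): 0 = open, pointing outward and 33 degrees above level; 0.58 = level; 2.15 = shut, pointing straight down flat along the jar's side. It gets stiff as the spring wire over the lid tightens (up to about 0.3 N m, some 5 N at the tip, 7 N at mid-length); dead centre is at 1.65, beyond it the lever is driven to 2.15 and stays there. Short of dead centre it springs back when let go.
- clip_b (a joint): The same for the lever of clip b, on the opposite side.
- clip_a_pivot (a point): Pivot of clip a's lever: on the jar's y axis, 70 mm from the jar's axis, 126 mm above its underside. The wire hook above it, 33 mm wide, reaches 16 mm inward over the lid; its top is 163 mm above the underside when open, 156 mm when shut.
- clip_b_pivot (a point): Pivot of clip b's lever, the same on the -y side.
- clip_a_tip (a point): Free end of clip a's lever, 67 mm from the pivot. The lever is a steel strip 22 mm wide and 3.5 mm thick, its last 18 mm bent outward a little; shut, the tip lies 76 mm from the jar's axis and 59 mm above its underside.
- clip_b_tip (a point): Free end of clip b's lever, the same.
- cup_small: Bystander: small screw-lid specimen cup, 41 mm across, 39 mm high, close in front of the jar. Origin: centre of its underside.
- cup: Bystander: screw-lid specimen cup, 62 mm across, 65 mm high, to the right. Origin: centre of its underside.
- dish: Bystander: petri dish, 57 mm across, 15 mm high, to the left. Origin: centre of its underside.
- reagent: Bystander: clear reagent bottle, 44 mm across, 120 mm high, to the left. Origin: centre of its underside.

How it is judged:
By the outcome, as a careful person would: the job done as asked, in the order asked, and still so for the second after the job is handed in, with the robot touching nothing.
It also fails if it takes over 48 s, if anything falls off the work surface, if the arm or the gripper's body presses on something with over 40 N, if the wrist force passes 120 N, or if a joint passes its speed limit or range.

## Robot

A 6-joint arm with a two-finger parallel gripper is mounted at the origin on a cart in front of the work surface, level with it; the furniture and walls round the work are solid. World frame = base frame: x ahead of the robot, y to its left, z up, the work surface at z = 0. Lengths are in m, angles in rad, forces in N, time in s.
With the tool pointing down it reaches from about 0.4 to 0.825 m from the base axis. Payload 7 kg.
Tool frame: the origin (TCP) lies midway between the tips of the shut fingers; the grasp point (between the pads) lies 19 mm behind it; z points along the fingers, y is the line along which they close (so a half turn about z gives the same grasp; the last joint's range is limited). The gripper opens to 88 mm and grips with 3 to 60 N. Pads are 19 mm wide; open, the fingers measure 130 mm over their backs; the gripper's body (78 mm by 193 mm) begins 47 mm behind the grasp point.
Start: joints at [0.288, 0.359, 0.012, 0, -1.224, -0.288], TCP at [0.675, -0, 0.227] pointing down, gripper open.
Joint ranges: [-3.07, 3.07], [-1.43, 2.12], [-1.02, 1.25], [-3.03, 1.67], [-3.05, -0], [-3.03, 3.03]. Speed limits (rad/s): [2.39, 2.39, 3.01, 3.14, 3.14, 3.14].

## Interface

Orientations are given as [roll, pitch, yaw] about the fixed x, y, z axes, in that order (R = Rz(yaw) Ry(pitch) Rx(roll)).
In Python, from station import get_state, grab_frame, calibration, job_done, boxes_of, regions_of, spot_point gives the robot as it stands. The module is installed in compiled form; this text tells all that it offers.
- The arm moves only by the tool arm_command, never from a script. Its argument "commands" is a list of rows, each an object of numbers: "tx", "ty", "tz": the shift along the tool's x, y, z each as a share of 25 cm, from -1 to 1; "twist": the turn about the tool's z as a share of 180 degrees, from -1 to 1. A call has exactly 8 rows; each row is the pose to reach, as a shift and turn from the pose commanded when the call began, along the tool's axes at that moment, turning the shorter way round; what a row does not reach only later rows make up. A row lasts 1/12 s, in which the tool goes at most 41.7 mm and 7.16 degrees, less where a joint would pass 70% of its speed; a pose out of reach is approached as far as the arm can. A call with a number of a shift or a turn outside -1 to 1 is refused whole. A call with a gripper value outside its range is refused whole. "claw" is the opening, from 0 (shut) to 1 (fully open), set as the call begins (left out, the last holds). The fingers move at their own pace and stop on an object; "grip_force" is the grip in N (left out, the last holds). Time passes only in rows, so rows that repeat a pose let the fingers close, or fill a call up. It gives the time, the measured TCP pose, the force, the opening and the grip force at its end, in the units of the state.
- get_state(): the state, without advancing time (a new reading comes with each control period).
- grab_frame(name): name is "scene" or "side" or "wrist"; returns the picture (480x640x3 uint8, red, green, blue); there is no depth.
- calibration(name): a dict with "camera_matrix" (3x3 intrinsics, pixels), "extrinsics" (4x4, takes a point from camera to world coordinates). Camera axes: x right, y down, z forward; pixel columns grow to the right and rows downward; lengths in m; the calibration is good to about 2 mm. The wrist camera is an equidistant fisheye: a pixel r from the principal point sees the ray r / f radians off the axis. A picture is of the moment at which its call begins: read the wrist's pose just before it. calibration takes no time and is no camera call; for the wrist camera it gives the pose at the moment of the call.
- job_done(): hands the job in; it is judged then, once.
Trained networks look in the newest picture that a camera, given by its name, has taken for a name from the list of things; names that differ only in an ending like _2 or _b are one class to them, and where a whole thing is asked for, a point or a joint stands for the part that bears it (a point fixed in the world has none). Each returns a list of dicts, best first, with "score" (0 to 1); they miss things now and then, are a little off and sometimes report something else, mostly with a low value. They report only what shows in the picture. A call takes as long as a camera call.
- boxes_of(query, camera): "rect" ([left, top, right, bottom] in pixels, round what is visible of it).
- regions_of(query, camera): "region" (480x640 bool, what is visible of it) and "rect" ([left, top, right, bottom] in pixels, round what is visible of it).
- spot_point(query, camera): "uv" ([column, row] in pixels: a listed point, or the origin of a listed thing).
The state is a dict: "t": time; "q": joint angles; "qd": joint speeds; "joint_efforts": joint torques, N m; "eef_pos": TCP position; "ee_rot": TCP orientation; "force": force on the tool from outside, world axes, zero at the start; "moment": the same for the moment, N m; "width": finger opening in m; "gripper_force": force on a finger pad.
Only numpy, scipy, OpenCV 4.12 (cv2) and the standard library are available. Lean on these libraries where they do the work, as an engineer would, in place of code of your own. Each camera call takes 0.05 s, during which the arm holds its last target. There are 200 camera calls.

## Working session

There is one attempt and no reset: what is moved stays moved. The work goes in short steps, Python scripts to look and compute and a tool call to move; the robot and the scene stay as the last step left them, time stands still between calls to the robot, and variables do not carry over. Pictures are saved under pics/ and viewed, at most 10 in all, crops included, and the job is handed in when it is done.

Besides the shell and the picture viewer there is one more tool, called after "Request:" as name(argument=value, ...) on one line, values as JSON. arm_command: Moves the arm, as the interface text tells. Shift numbers are shares of 25 cm and turn numbers shares of 180 degrees, none past 1 either way. Its arguments: {"type":"object","properties":{"commands":{"type":"array"},"claw":{"type":"number"},"grip_force":{"type":"number"}},"required":["commands"]}

```bash
mkdir -p pics; cat > h.py <<'E'
import numpy as np,cv2
from scipy.optimize import least_squares
from station import *
def ray(cam,uv):
    c=calibration(cam);K=np.array(c["camera_matrix"]);E=np.array(c["extrinsics"])
    x=(uv[0]-K[0,2])/K[0,0];y=(uv[1]-K[1,2])/K[1,1]
    if cam=="wrist":
        r=np.hypot(x,y)+1e-12;d=np.array([x/r*np.sin(r),y/r*np.sin(r),np.cos(r)])
    else: d=np.array([x,y,1.])
    d=E[:3,:3]@d
    return E[:3,3],d/np.linalg.norm(d)
def tri(rays):
    A=np.zeros((3,3));b=np.zeros(3)
    for o,d in rays:
        P=np.eye(3)-np.outer(d,d);A+=P;b+=P@o
    p=np.linalg.solve(A,b)
    return p,[round(float(np.linalg.norm((np.eye(3)-np.outer(d,d))@(p-o)))*1000,1) for o,d in rays]
def onz(r,z): return r[0]+r[1]*(z-r[0][2])/r[1][2]
E
python3 - <<'E'
from h import *
np.set_printoptions(precision=4,suppress=True)
ims=[]
for c in ["scene","side","wrist"]:
    im=grab_frame(c);cv2.imwrite(f"pics/{c}0.png",im[:,:,::-1])
R={}
for n in ["jar","lid_top","clip_a_pivot","clip_a_tip","cup_small","cup","dish","reagent"]:
    for c in ["scene","side","wrist"]:
        L=spot_point(n,c)[:3]
        print(n,c,[(round(d["score"],2),np.round(d["uv"],1).tolist()) for d in L])
        if L:R[n,c]=ray(c,L[0]["uv"])
    rs=[R[n,c] for c in ["scene","side","wrist"] if (n,c) in R]
    if len(rs)>1:print("  ",*tri(rs))
print(get_state())
E
```

```text
jar scene [(0.65, [359.0, 330.5])]
jar side [(0.8, [346.6, 345.2]), (0.59, [370.9, 424.0])]
jar wrist [(0.95, [491.1, 47.1])]
   [ 0.4831 -0.1868  0.0025] [3.2, 3.0, 0.3]
lid_top scene [(0.57, [365.1, 273.9])]
lid_top side [(0.8, [346.3, 296.4]), (0.37, [269.5, 220.7])]
lid_top wrist [(0.62, [581.0, 4.6])]
   [ 0.4813 -0.1875  0.1626] [2.2, 2.4, 0.4]
clip_a_pivot scene [(0.94, [354.6, 264.7])]
clip_a_pivot side [(0.57, [340.0, 282.1]), (0.5, [304.1, 345.5])]
clip_a_pivot wrist [(0.82, [538.0, 89.8])]
   [ 0.5044 -0.1196  0.1284] [3.5, 4.2, 0.9]
clip_a_tip scene [(0.6, [343.7, 236.0])]
clip_a_tip side [(0.53, [337.1, 247.9])]
clip_a_tip wrist [(0.8, [550.8, 158.4])]
   [ 0.5191 -0.0644  0.1687] [4.8, 5.8, 2.6]
cup_small scene [(0.94, [316.0, 334.3])]
cup_small side [(0.88, [299.8, 345.9])]
cup_small wrist [(0.63, [555.6, 96.1])]
   [ 0.3943 -0.1442  0.0007] [5.4, 4.8, 1.8]
cup scene [(0.72, [404.8, 415.1])]
cup side [(0.91, [369.2, 422.1])]
cup wrist []
   [ 0.4256 -0.3947  0.0301] [2.9, 2.9]
dish scene [(0.79, [265.3, 223.9])]
dish side [(0.76, [269.3, 223.4])]
dish wrist [(0.43, [454.9, 408.6])]
   [0.4832 0.2706 0.006 ] [9.0, 8.3, 1.7]
reagent scene [(0.63, [313.8, 333.4]), (0.59, [272.6, 200.0])]
reagent side [(0.75, [275.1, 186.4])]
reagent wrist []
   [-0.0284 -0.9977  1.1271] [77.0, 77.0]
{'t': 1.35, 'q': array([ 0.2881,  0.3586,  0.0119, -0.    , -1.2241, -0.2881]), 'qd': array([ 0.0007,  0.0024,  0.0013,  0.0008,  0.0022, -0.0004]), 'joint_efforts': array([  0.0035, -58.2392,  29.3297,   7.0026,   0.0126,   0.0001]), 'eef_pos': array([ 0.675 , -0.    ,  0.2266]), 'ee_rot': array([ 3.1416,  0.    , -1.5708]), 'force': array([ 0.1657,  0.3604, -1.1573]), 'moment': array([ 0.0261, -0.0088,  0.0174]), 'gripper_force': 0.0, 'width': 0.08769158797884173}
```

```bash
python3 - <<'E'
import cv2,numpy as np
a=cv2.imread("pics/scene0.png")[170:450,220:460];b=cv2.imread("pics/side0.png")[170:450,220:460]
cv2.imwrite("pics/c0.png",cv2.resize(np.hstack([a,b]),(800,467),interpolation=cv2.INTER_CUBIC))
E
```

```text
(no output)
```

View pics/c0.png

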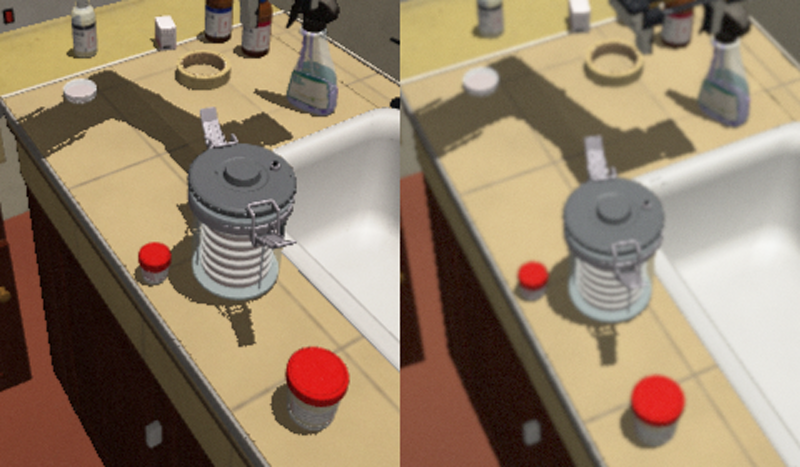

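View pics/wrist0.png

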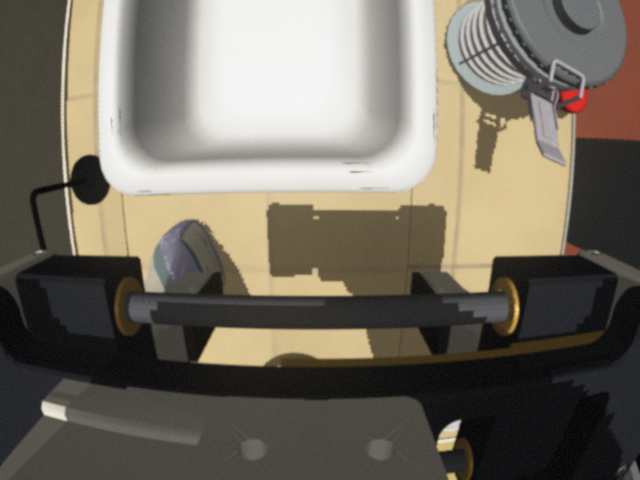

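The scene views show the jar at crop (240,220), with clip b facing the camera and clip a behind it. The wrist view shows the jar at upper right, with lever a at about (547,130). I'll shut the gripper and move closer to the jar for a better wrist view.

Request:
arm_command(commands=[{"tx":0.04,"ty":0.12,"tz":-0.05,"twist":0.03},{"tx":0.08,"ty":0.25,"tz":-0.1,"twist":0.06},{"tx":0.12,"ty":0.4,"tz":-0.15,"twist":0.097},{"tx":0.16,"ty":0.55,"tz":-0.2,"twist":0.097},{"tx":0.2,"ty":0.7,"tz":-0.2,"twist":0.097},{"tx":0.2,"ty":0.78,"tz":-0.2,"twist":0.097},{"tx":0.2,"ty":0.78,"tz":-0.2,"twist":0.097},{"tx":0.2,"ty":0.78,"tz":-0.2,"twist":0.097}], claw=0)

```text
t: 2.02
eef_pos: [0.4794, -0.0502, 0.2777]
ee_rot: [-3.139, 0.001, -1.875]
force: [0.3, 0.3, 1.0]
width: 0.0398
gripper_force: 0.0
```

```bash
cat > m.py <<'E'
from h import *
import sys,pickle,os
np.set_printoptions(precision=4,suppress=True)
tag=sys.argv[1]
R=pickle.load(open("r.pkl","rb")) if os.path.exists("r.pkl") else {}
s=get_state();print(s["t"],s["eef_pos"],s["ee_rot"],s["force"],s["width"])
E=np.array(calibration("wrist")["extrinsics"]);print("cam",E[:3,3],E[:3,2])
cv2.imwrite(f"pics/w{tag}.png",grab_frame("wrist")[:,:,::-1])
for n in ["jar","lid_top","clip_a_pivot","clip_a_tip"]:
    L=spot_point(n,"wrist")[:3]
    print(n,[(round(d["score"],2),np.round(d["uv"]).tolist()) for d in L])
    for d in L:
        print("   ",[onz(ray("wrist",d["uv"]),z).round(4).tolist() for z in ([0] if n=="jar" else [.167] if n=="lid_top" else [.126] if "piv" in n else [.1625])])
E
python3 m.py 1
```

```text
2.0167 [ 0.4794 -0.0502  0.2777] [-3.1394  0.0015 -1.8753] [0.3275 0.2711 0.9659] 0.039811765818400464
cam [ 0.4603 -0.1139  0.4348] [ 0.0751  0.2348 -0.9691]
jar [(0.59, [282.0, 94.0])]
    [[0.4807, -0.1844, 0.0]]
lid_top [(0.76, [255.0, 66.0])]
    [[0.4858, -0.1829, 0.167]]
clip_a_pivot []
clip_a_tip [(0.66, [263.0, 228.0]), (0.64, [255.0, 64.0])]
    [[0.5182, -0.0677, 0.1625]]
    [[0.4854, -0.186, 0.1625]]
```

View pics/w1.png

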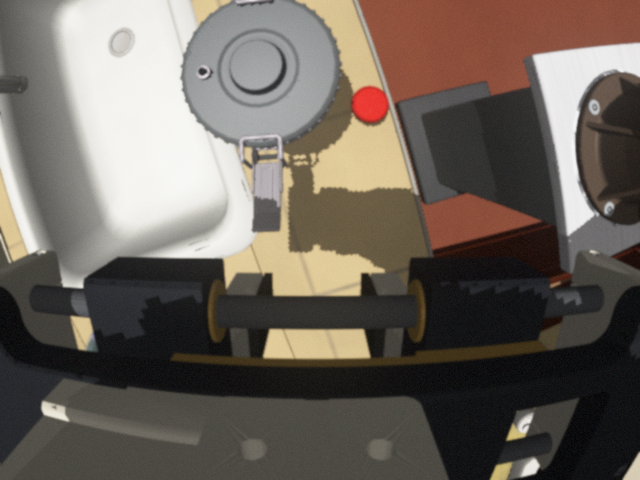

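The wrist view shows the boss at (258,66) and lever a from about (263,140) to (267,228). That puts the jar near (0.484,-0.185) with a yaw of about -0.30, and the tool x axis now lies along the clips. Next I'll go above the boss.

Request:
arm_command(commands=[{"tx":0.1,"ty":-0.04,"tz":0.0},{"tx":0.2,"ty":-0.07,"tz":0.05},{"tx":0.3,"ty":-0.11,"tz":0.12},{"tx":0.4,"ty":-0.15,"tz":0.2},{"tx":0.51,"ty":-0.18,"tz":0.28},{"tx":0.51,"ty":-0.18,"tz":0.36},{"tx":0.51,"ty":-0.18,"tz":0.39},{"tx":0.51,"ty":-0.18,"tz":0.4}])

```text
invalid input
```

```bash
python3 m.py 2; python3 - <<'E'
from h import *
grab_frame("side")
cv2.imwrite("pics/s2.png",cv2.resize(grab_frame("scene")[170:350,260:460,::-1],(800,720))[:600])
for n in ["lid_top"]:
    print(spot_point(n,"scene")[:2],spot_point(n,"side")[:2])
E
```

```text
2.2667 [ 0.4806 -0.0498  0.276 ] [ 3.1407 -0.0007 -1.8755] [ 0.1231  0.3004 -0.4118] 0.0193687241993967
cam [ 0.4621 -0.1134  0.4333] [ 0.0716  0.2338 -0.9697]
jar [(0.61, [281.0, 93.0])]
    [[0.481, -0.1856, 0.0]]
lid_top [(0.75, [256.0, 65.0])]
    [[0.484, -0.1839, 0.167]]
clip_a_pivot []
clip_a_tip [(0.88, [269.0, 227.0])]
    [[0.5129, -0.0668, 0.1625]]
[{'uv': [361.9, 271.1], 'score': 0.86}] [{'uv': [345.6, 293.5], 'score': 0.62}, {'uv': [354.2, 330.6], 'score': 0.44}]
```

View pics/w2.png

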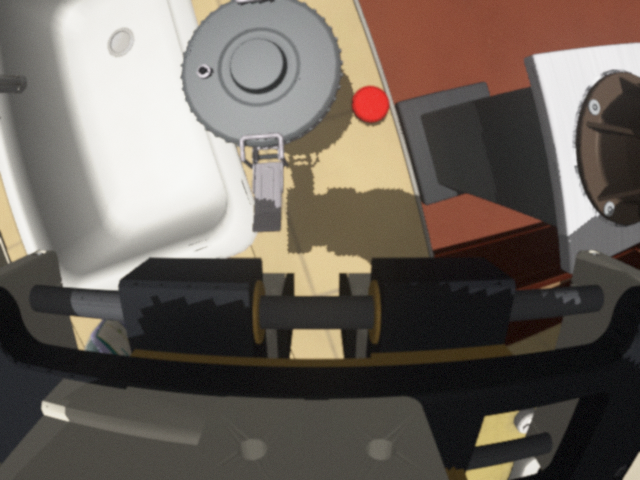

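The move was refused, probably because `twist` was missing, and the picture is unchanged (boss at (258,66)). I'll resend it with `twist` included.

Request:
arm_command(commands=[{"tx":0.1,"ty":-0.04,"tz":0.0,"twist":0},{"tx":0.2,"ty":-0.07,"tz":0.05,"twist":0},{"tx":0.3,"ty":-0.11,"tz":0.12,"twist":0},{"tx":0.4,"ty":-0.15,"tz":0.2,"twist":0},{"tx":0.51,"ty":-0.18,"tz":0.28,"twist":0},{"tx":0.51,"ty":-0.18,"tz":0.36,"twist":0},{"tx":0.51,"ty":-0.18,"tz":0.39,"twist":0},{"tx":0.51,"ty":-0.18,"tz":0.4,"twist":0}], claw=0)

```text
t: 3.38
eef_pos: [0.4836, -0.1853, 0.1751]
ee_rot: [3.139, -0.001, -1.877]
force: [-0.8, 0.0, -0.0]
width: 0.0007
gripper_force: 0.0
```

```bash
python3 - <<'E'
from h import *
s=get_state();print(s["t"],s["eef_pos"],s["ee_rot"],s["force"],s["width"])
a=grab_frame("scene")[190:350,280:440,::-1];b=grab_frame("wrist")[:,:,::-1]
cv2.imwrite("pics/s3.png",np.hstack([cv2.resize(a,(400,400)),cv2.resize(b,(400,400))]))
E
```

```text
3.3833 [ 0.48363812 -0.1852883   0.17508044] [ 3.13865716e+00 -7.34754186e-04 -1.87655639e+00] [-0.75741512  0.02064358 -0.02011433] 0.0007449333893521195
```

View pics/s3.png

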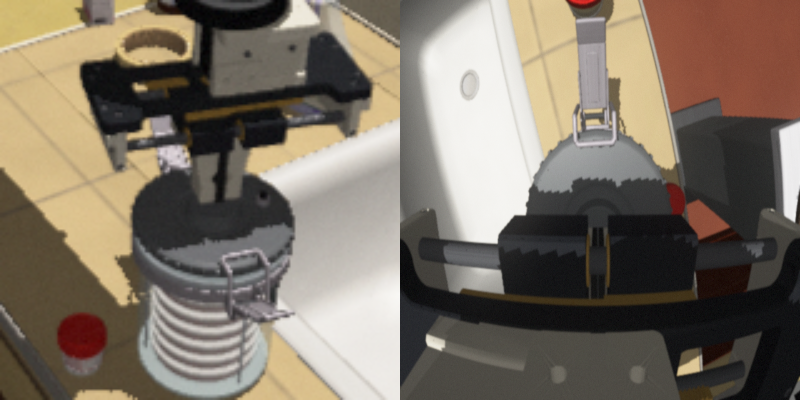

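The fingers are centred over the boss, and lever b (right half, x≈594) lines up with the finger centre (x≈597). Now I'll press.

Request:
arm_command(commands=[{"tx":0,"ty":0,"tz":0.015,"twist":0},{"tx":0,"ty":0,"tz":0.025,"twist":0},{"tx":0,"ty":0,"tz":0.035,"twist":0},{"tx":0,"ty":0,"tz":0.042,"twist":0},{"tx":0,"ty":0,"tz":0.048,"twist":0},{"tx":0,"ty":0,"tz":0.054,"twist":0},{"tx":0,"ty":0,"tz":0.056,"twist":0},{"tx":0,"ty":0,"tz":0.056,"twist":0}], claw=0)

```text
t: 4.15
eef_pos: [0.485, -0.1848, 0.1633]
ee_rot: [-3.141, 0.001, -1.875]
force: [-1.9, 3.1, 4.5]
width: -0.0001
gripper_force: 2.4
```

Request:
arm_command(commands=[{"tx":0,"ty":0,"tz":0.005,"twist":0},{"tx":0,"ty":0,"tz":0.009,"twist":0},{"tx":0,"ty":0,"tz":0.012,"twist":0},{"tx":0,"ty":0,"tz":0.014,"twist":0},{"tx":0,"ty":0,"tz":0.016,"twist":0},{"tx":0,"ty":0,"tz":0.016,"twist":0},{"tx":0,"ty":0,"tz":0.016,"twist":0},{"tx":0,"ty":0,"tz":0.016,"twist":0}], claw=0)

```text
t: 4.82
eef_pos: [0.4854, -0.185, 0.1612]
ee_rot: [-3.139, 0.0, -1.874]
force: [-5.5, 6.4, 19.6]
width: 0.0003
gripper_force: 9.9
```

Request:
arm_command(commands=[{"tx":0,"ty":0,"tz":0.003,"twist":0},{"tx":0,"ty":0,"tz":0.006,"twist":0},{"tx":0,"ty":0,"tz":0.006,"twist":0},{"tx":0,"ty":0,"tz":0.006,"twist":0},{"tx":0,"ty":0,"tz":0.006,"twist":0},{"tx":0,"ty":0,"tz":0.006,"twist":0},{"tx":0,"ty":0,"tz":0.006,"twist":0},{"tx":0,"ty":0,"tz":0.006,"twist":0}], claw=0)

```text
t: 5.48
eef_pos: [0.4859, -0.1853, 0.1612]
ee_rot: [-3.137, -0.0, -1.874]
force: [-8.8, 6.6, 30.5]
width: 0.0003
gripper_force: 15.1
```

The lid is home: z stayed at 0.161 as the force rose from 20 to 30 N. Now I'll lift and move out over lever a.

Request:
arm_command(commands=[{"tx":0,"ty":0,"tz":-0.09,"twist":0},{"tx":0,"ty":0,"tz":-0.18,"twist":0},{"tx":-0.13,"ty":0,"tz":-0.2,"twist":0},{"tx":-0.26,"ty":0,"tz":-0.2,"twist":0},{"tx":-0.38,"ty":0,"tz":-0.2,"twist":0},{"tx":-0.438,"ty":0,"tz":-0.18,"twist":0},{"tx":-0.438,"ty":0,"tz":-0.1,"twist":0},{"tx":-0.438,"ty":0,"tz":-0.06,"twist":0}], claw=0)

```text
t: 6.15
eef_pos: [0.5172, -0.0795, 0.1708]
ee_rot: [3.141, 0.0, -1.874]
force: [-0.9, -1.0, -0.6]
width: 0.0001
gripper_force: 0.0
```

```bash
python3 - <<'E'
from h import *
s=get_state();print(s["t"],s["eef_pos"],s["ee_rot"],s["force"],s["width"])
a=grab_frame("scene")[190:350,280:440,::-1];b=grab_frame("wrist")[:,:,::-1]
cv2.imwrite("pics/s4.png",np.hstack([cv2.resize(a,(400,400)),cv2.resize(b,(400,400))]))
for c in ["scene","wrist"]:
  for n in ["lid_top","jar"]:print(c,n,[(d["score"],onz(ray(c,d["uv"]),0 if n=="jar" else .161).round(4)) for d in spot_point(n,c)[:2]])
E
```

```text
6.15 [ 0.51722344 -0.07947437  0.1708335 ] [ 3.14091596e+00  2.70792747e-04 -1.87378842e+00] [-0.91064489 -0.98729421 -0.6170173 ] 5.756285642091567e-05
scene lid_top [(0.65, array([ 0.4892, -0.1776,  0.161 ]))]
scene jar [(0.77, array([ 0.4836, -0.1881,  0.    ]))]
wrist lid_top []
wrist jar [(0.57, array([ 0.4878, -0.1864,  0.    ]))]
```

View pics/s4.png

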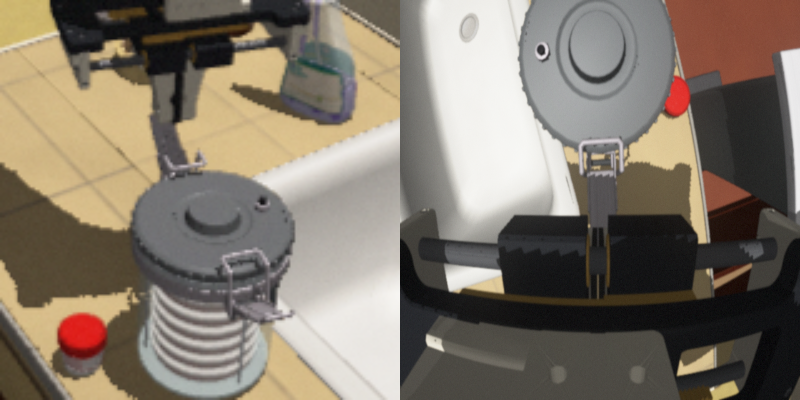

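The fingers sit squarely over lever a at r≈110 mm (wrist view (600,200)). I'll press it down to level.

Request:
arm_command(commands=[{"tx":0,"ty":0,"tz":0.03,"twist":0},{"tx":0,"ty":0,"tz":0.055,"twist":0},{"tx":0,"ty":0,"tz":0.08,"twist":0},{"tx":0,"ty":0,"tz":0.1,"twist":0},{"tx":0,"ty":0,"tz":0.12,"twist":0},{"tx":0,"ty":0,"tz":0.14,"twist":0},{"tx":0,"ty":0,"tz":0.16,"twist":0},{"tx":0,"ty":0,"tz":0.18,"twist":0}], claw=0)

```text
t: 7.12
eef_pos: [0.5181, -0.0803, 0.1269]
ee_rot: [-3.141, 0.001, -1.875]
force: [-0.4, 3.6, 7.2]
width: 0.0004
gripper_force: 3.3
```

Request:
arm_command(commands=[{"tx":0,"ty":0,"tz":0.011,"twist":0},{"tx":0.001,"ty":0,"tz":0.021,"twist":0},{"tx":0.005,"ty":0,"tz":0.041,"twist":0},{"tx":0.008,"ty":0,"tz":0.05,"twist":0},{"tx":0.012,"ty":0,"tz":0.06,"twist":0},{"tx":0.018,"ty":0,"tz":0.069,"twist":0},{"tx":0.024,"ty":0,"tz":0.078,"twist":0},{"tx":0.031,"ty":0,"tz":0.086,"twist":0}], claw=0)

```text
t: 7.78
eef_pos: [0.5158, -0.088, 0.1055]
ee_rot: [-3.141, 0.0, -1.875]
force: [3.1, 1.6, 2.5]
width: 0.0003
gripper_force: 1.7
```

Request:
arm_command(commands=[{"tx":0.007,"ty":0,"tz":0.007,"twist":0},{"tx":0.015,"ty":0,"tz":0.014,"twist":0},{"tx":0.023,"ty":0,"tz":0.02,"twist":0},{"tx":0.032,"ty":0,"tz":0.025,"twist":0},{"tx":0.042,"ty":0,"tz":0.03,"twist":0},{"tx":0.051,"ty":0,"tz":0.033,"twist":0},{"tx":0.058,"ty":0,"tz":0.035,"twist":0},{"tx":0.058,"ty":0,"tz":0.035,"twist":0}], claw=0)

```text
t: 8.45
eef_pos: [0.5104, -0.1023, 0.0966]
ee_rot: [3.141, -0.0, -1.876]
force: [0.2, 0.1, -1.1]
width: 0.0003
gripper_force: 0.0
```

```bash
python3 - <<'E'
from h import *
s=get_state();print(s["t"],s["eef_pos"],s["ee_rot"],s["force"],s["width"])
a=grab_frame("scene")[190:350,280:440,::-1];b=grab_frame("wrist")[:,:,::-1]
cv2.imwrite("pics/s5.png",np.hstack([cv2.resize(a,(400,400)),cv2.resize(b,(400,400))]))
E
```

```text
8.45 [ 0.51037905 -0.10232628  0.09658303] [ 3.14094740e+00 -2.94052340e-04 -1.87599292e+00] [ 0.17709591  0.0647981  -1.05131863] 0.000346654993768208
```

View pics/s5.png

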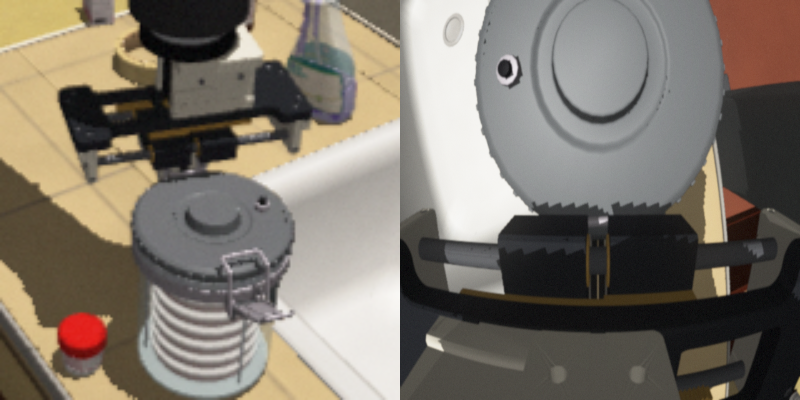

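Force is zero and the jar hasn't moved (lid at (212,220) as before), so clip a has snapped. Next I'll retract and cross over to clip b.

Request:
arm_command(commands=[{"tx":-0.08,"ty":0,"tz":0,"twist":0},{"tx":-0.08,"ty":0,"tz":-0.14,"twist":0},{"tx":-0.08,"ty":0,"tz":-0.28,"twist":0},{"tx":-0.08,"ty":0,"tz":-0.42,"twist":0},{"tx":0.03,"ty":0,"tz":-0.48,"twist":0},{"tx":0.15,"ty":0,"tz":-0.48,"twist":0},{"tx":0.29,"ty":0,"tz":-0.48,"twist":0},{"tx":0.43,"ty":0,"tz":-0.48,"twist":0}], claw=0)

```text
t: 9.22
eef_pos: [0.4783, -0.2052, 0.2176]
ee_rot: [-3.14, 0.001, -1.874]
force: [0.2, 0.1, -1.5]
width: 0.0002
gripper_force: 0.0
```

```bash
python3 m.py 6; python3 - <<'E'
from h import *
b=cv2.imread("pics/w6.png")
a=grab_frame("scene")[190:350,280:440,::-1]
cv2.imwrite("pics/s6.png",np.hstack([cv2.resize(a,(300,300)),cv2.resize(b,(400,300))]))
E
```

```text
9.2167 [ 0.4783 -0.2052  0.2176] [-3.1401  0.0005 -1.874 ] [ 0.1864  0.1234 -1.486 ] 0.0002166601212756271
cam [ 0.4594 -0.2688  0.3748] [ 0.0738  0.2343 -0.9694]
jar [(0.72, [304.0, 32.0])]
    [[0.434, -0.3881, 0.0]]
lid_top [(0.71, [319.0, 293.0])]
    [[0.4831, -0.1867, 0.167]]
clip_a_pivot [(0.63, [322.0, 354.0])]
    [[0.5018, -0.1191, 0.126]]
clip_a_tip []
```

View pics/s6.png

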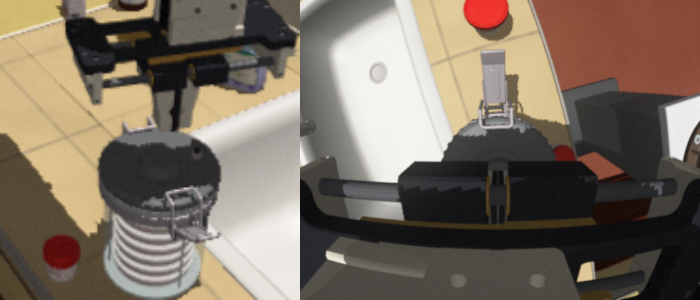

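The view shows lever b open at (493,75), aligned with the fingers (x≈498), and the jar unmoved. I'll go over lever b and press it to level.

Request:
arm_command(commands=[{"tx":0.14,"ty":-0.005,"tz":0,"twist":0},{"tx":0.28,"ty":-0.01,"tz":0,"twist":0},{"tx":0.357,"ty":-0.01,"tz":0.03,"twist":0},{"tx":0.357,"ty":-0.01,"tz":0.11,"twist":0},{"tx":0.357,"ty":-0.01,"tz":0.17,"twist":0},{"tx":0.357,"ty":-0.01,"tz":0.2,"twist":0},{"tx":0.357,"ty":-0.01,"tz":0.225,"twist":0},{"tx":0.357,"ty":-0.01,"tz":0.25,"twist":0}], claw=0)

```text
t: 10.18
eef_pos: [0.455, -0.2898, 0.1543]
ee_rot: [-3.141, -0.0, -1.874]
force: [-0.2, -0.5, 2.1]
width: 0.0004
gripper_force: 0.4
```

Request:
arm_command(commands=[{"tx":0,"ty":0,"tz":0.02,"twist":0},{"tx":0,"ty":0,"tz":0.04,"twist":0},{"tx":0,"ty":0,"tz":0.06,"twist":0},{"tx":0,"ty":0,"tz":0.08,"twist":0},{"tx":0,"ty":0,"tz":0.095,"twist":0},{"tx":0,"ty":0,"tz":0.109,"twist":0},{"tx":0,"ty":0,"tz":0.109,"twist":0},{"tx":0,"ty":0,"tz":0.109,"twist":0}], claw=0)

```text
t: 10.85
eef_pos: [0.4546, -0.2909, 0.1275]
ee_rot: [-3.141, -0.001, -1.875]
force: [0.4, -4.2, 5.7]
width: 0.0006
gripper_force: 2.7
```

Request:
arm_command(commands=[{"tx":0,"ty":0,"tz":0.011,"twist":0},{"tx":-0.001,"ty":0,"tz":0.021,"twist":0},{"tx":-0.005,"ty":0,"tz":0.041,"twist":0},{"tx":-0.008,"ty":0,"tz":0.05,"twist":0},{"tx":-0.012,"ty":0,"tz":0.06,"twist":0},{"tx":-0.018,"ty":0,"tz":0.069,"twist":0},{"tx":-0.024,"ty":0,"tz":0.078,"twist":0},{"tx":-0.031,"ty":0,"tz":0.086,"twist":0}], claw=0)

```text
t: 11.52
eef_pos: [0.4566, -0.283, 0.1054]
ee_rot: [-3.141, 0.0, -1.876]
force: [0.6, -2.5, 1.8]
width: 0.0006
gripper_force: 1.8
```

Request:
arm_command(commands=[{"tx":-0.007,"ty":0,"tz":0.007,"twist":0},{"tx":-0.015,"ty":0,"tz":0.014,"twist":0},{"tx":-0.023,"ty":0,"tz":0.02,"twist":0},{"tx":-0.032,"ty":0,"tz":0.025,"twist":0},{"tx":-0.042,"ty":0,"tz":0.03,"twist":0},{"tx":-0.051,"ty":0,"tz":0.033,"twist":0},{"tx":-0.058,"ty":0,"tz":0.035,"twist":0},{"tx":-0.058,"ty":0,"tz":0.035,"twist":0}], claw=0)

```text
t: 12.18
eef_pos: [0.4608, -0.2687, 0.0966]
ee_rot: [3.141, 0.0, -1.875]
force: [-0.4, 0.1, 0.8]
width: 0.0008
gripper_force: 0.0
```

Force is back to zero. I'll retract, lift, and move over to the a side to check both clips.

Request:
arm_command(commands=[{"tx":0.08,"ty":0,"tz":0,"twist":0},{"tx":0.08,"ty":0,"tz":-0.14,"twist":0},{"tx":0.08,"ty":0,"tz":-0.28,"twist":0},{"tx":0.08,"ty":0,"tz":-0.42,"twist":0},{"tx":-0.03,"ty":0,"tz":-0.5,"twist":0},{"tx":-0.15,"ty":0,"tz":-0.55,"twist":0},{"tx":-0.29,"ty":0,"tz":-0.6,"twist":0},{"tx":-0.43,"ty":0,"tz":-0.6,"twist":0}], claw=0)

```text
t: 12.85
eef_pos: [0.4944, -0.1658, 0.25]
ee_rot: [-3.137, 0.001, -1.877]
force: [1.2, 0.2, 1.1]
width: 0.0005
gripper_force: 0.0
```

Request:
arm_command(commands=[{"tx":-0.14,"ty":0,"tz":0,"twist":0},{"tx":-0.28,"ty":0,"tz":0,"twist":0},{"tx":-0.42,"ty":0,"tz":0,"twist":0},{"tx":-0.56,"ty":0,"tz":0,"twist":0},{"tx":-0.7,"ty":0,"tz":0,"twist":0},{"tx":-0.8,"ty":0,"tz":0,"twist":0},{"tx":-0.8,"ty":0,"tz":0,"twist":0},{"tx":-0.8,"ty":0,"tz":0,"twist":0}], claw=0)

```text
t: 13.52
eef_pos: [0.5532, 0.0255, 0.2465]
ee_rot: [3.141, -0.0, -1.873]
force: [-0.2, -1.1, 0.9]
width: 0.0004
gripper_force: 0.0
```

```bash
python3 m.py 7; python3 - <<'E'
from h import *
b=cv2.imread("pics/w7.png")[:300,100:500]
a=grab_frame("scene")[190:350,280:440,::-1]
cv2.imwrite("pics/s7.png",np.hstack([cv2.resize(a,(400,400),interpolation=cv2.INTER_CUBIC),cv2.resize(b,(400,400))]))
E
```

```text
13.5167 [0.5532 0.0255 0.2465] [ 3.141  -0.0003 -1.8732] [-0.2375 -1.11    0.9247] 0.00043997246231043663
cam [ 0.5347 -0.0381  0.4037] [ 0.0714  0.2341 -0.9696]
jar [(0.93, [318.0, 12.0])]
    [[0.4861, -0.1845, 0.0]]
lid_top []
clip_a_pivot [(0.95, [326.0, 35.0])]
    [[0.501, -0.1198, 0.126]]
clip_a_tip [(0.61, [321.0, 61.0])]
    [[0.5138, -0.093, 0.1625]]
```

View pics/s7.png

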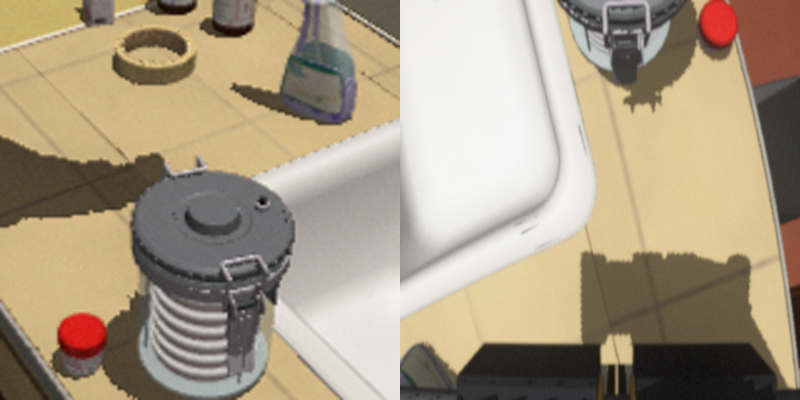

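Left, lever b hangs flat along the jar at (245,330). Right, lever a shows at (627,62). I'll check lever a's tip numerically.

```bash
python3 - <<'E'
from h import *
np.set_printoptions(precision=4,suppress=True)
J=np.array([.484,-.1855]);u=np.array([.299,.954])
grab_frame("wrist")
for q in ["clip_a_tip"]:
  for d in spot_point(q,"wrist")[:2]:
    p=onz(ray("wrist",d["uv"]),.059);print(d,p,(p[:2]-J)@u)
# lever projections for angle hypotheses
c=calibration("wrist");K=np.array(c["camera_matrix"]);E=np.linalg.inv(c["extrinsics"])
for phi in (0,45,61,75,90):
    f=np.radians(phi);r=.070+.067*np.cos(f)+.006*np.sin(f);z=.126-.067*np.sin(f)
    X=E@np.r_[J+u*r,z,1];t=np.arctan2(np.hypot(*X[:2]),X[2]);n=X[:2]/np.hypot(*X[:2])
    print(phi,K[:2,2]+K[0,0]*t*n)
E
```

```text
{'uv': [323.0, 63.4], 'score': 0.7} [ 0.5047 -0.1126  0.059 ] 0.07568995334289966
0 [321.9615 123.6304]
45 [321.087  109.4305]
61 [320.903   95.5261]
75 [320.7953  80.9795]
90 [320.7331  63.6718]
```

```bash
python3 - <<'E'
import cv2
cv2.imwrite("pics/z7.png",cv2.resize(cv2.imread("pics/w7.png")[:120,240:400],(800,600),interpolation=cv2.INTER_CUBIC))
E
```

```text
(no output)
```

View pics/z7.png

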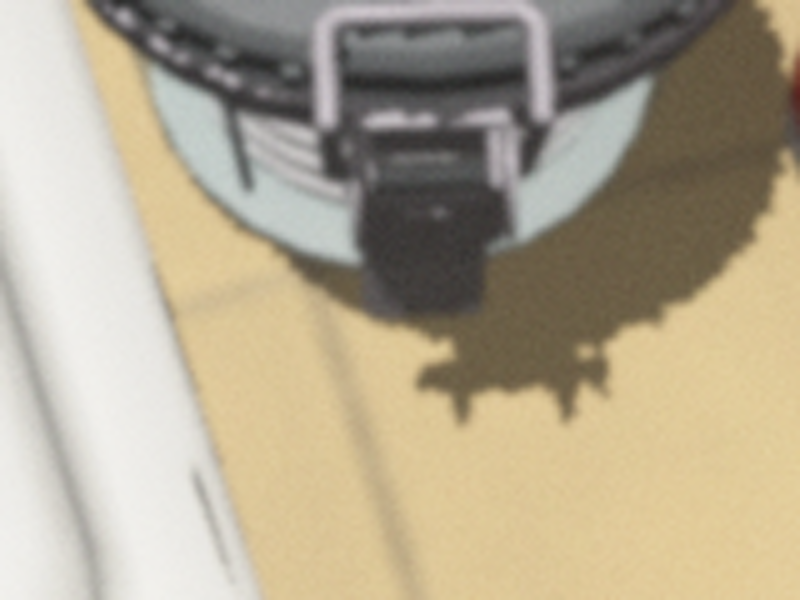

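Lever a's tip is at row 62 to 63, which matches shut (predicted row 63.7, r = 76 mm), so both clips are flat and the lid is home.

```bash
python3 -c "
from station import *
print(job_done())"
```

```text
the job is handed in; nothing more can be done
None
```

I pressed the lid home and snapped both clip levers flat against the jar. The jar did not visibly move, nothing nearby was touched as far as I could see, and the job is handed in; no verdict came back.

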